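# Sweep the used vials into the corral

## Robot

A 6-joint arm with a two-finger parallel gripper is mounted at the origin on a cart in front of the work surface, level with it; the furniture and walls round the work are solid. World frame = base frame: x ahead of the robot, y to its left, z up, the work surface at z = 0. Lengths are in m, angles in rad, forces in N, time in s.
With the tool pointing down it reaches from about 0.4 to 0.825 m from the base axis. Payload 7 kg.
Tool frame: the origin (TCP) lies midway between the tips of the shut fingers; the grasp point (between the pads) lies 19 mm behind it; z points along the fingers, y is the line along which they close (so a half turn about z gives the same grasp; the last joint's range is limited). The gripper opens to 85 mm and grips with 20 to 120 N. Pads are 22 mm wide; open, the fingers measure 114 mm over their backs; the gripper's body (76 mm by 85 mm) begins 54 mm behind the grasp point. The pads swing forward as they close: fully open they stand 13 mm farther back than shut.
Start: joints at [1.594, 0.359, 0.012, 0, -1.224, -0.288], TCP at [0.177, 0.651, 0.231] pointing down, gripper open.
Joint ranges: [-3.07, 3.07], [-1.43, 2.12], [-1.02, 1.25], [-3.03, 1.67], [-3.05, -0], [-3.03, 3.03]. Speed limits (rad/s): [2.39, 2.39, 3.01, 3.14, 3.14, 3.14].

## Interface

Orientations are given as a unit quaternion [w, x, y, z].
In Python, from rig import bot, optics gives the robot as it stands.
- The arm moves only by the tool carry_out, never from a script. Its argument "commands" is a list of rows, each a list of 3 entries, a list of its own where there are three numbers: the finger opening in mm, from 0 to 85.4, then the shift along the world's x, y, z in mm, then the turn about the world's z in rad. In form: [[jaw, [tx, ty, tz], yaw], ...]. A call has 1 to 20 rows; each row is the pose to reach, as a shift and turn from the pose commanded when the call began; what a row does not reach only later rows make up. A row lasts 1/8 s, in which the tool goes at most 62.5 mm and 10.7 degrees, less where a joint would pass 70% of its speed; a pose out of reach is approached as far as the arm can. A call with a gripper value outside its range is refused whole. The fingers move at their own pace and stop on an object; "grip_force" is the grip in N (left out, the last holds). Time passes only in rows, so rows that repeat a pose let the fingers close. It gives the time, the measured TCP pose, the force, the opening and the grip force at its end, in the units of the state.
- bot.get_obs(): the state, without advancing time (a new reading comes with each control period).
- optics.snapshot(name): name is "scene" or "top"; returns (picture, depth): 480x640x3 uint8, red, green, blue; 480x640 float32, m along the optical axis (not along the pixel's ray), 0 where there is no reading.
- optics.camera_params(name): a dict with "fx", "fy", "cx", "cy" (pixels), "T" (4x4, takes a point from camera to world coordinates). Camera axes: x right, y up, looking along -z (the intrinsics and any distortion apply to the point x, -y, -z); pixel columns grow to the right and rows downward; lengths in m; the calibration is good to about 2 mm. A picture is of the moment at which its call begins. camera_params takes no time and is no camera call.
- bot.job_done(): hands the job in; it is judged then, once.
Trained networks look in the newest picture that a camera, given by its name, has taken for a name from the list of things; names that differ only in an ending like _2 or _b are one class to them, and where a whole thing is asked for, a point or a joint stands for the part that bears it (a point fixed in the world has none). Each returns a list of dicts, best first, with "conf" (0 to 1); they miss things now and then, are a little off and sometimes report something else, mostly with a low value. They report only what shows in the picture. A call takes as long as a camera call. They do not tell look-alikes from the thing itself.
- optics.search_frame(label, camera): "rect" ([left, top, right, bottom] in pixels, round what is visible of it).
- optics.regions_of(label, camera): "region" (480x640 bool, what is visible of it) and "rect" ([left, top, right, bottom] in pixels, round what is visible of it).
The state is a dict: "clock": time; "joint_positions": joint angles; "joint_velocities": joint speeds; "effort": joint torques, N m; "tcp_pos": TCP position; "tcp_rot": TCP orientation; "wrist_force": force on the tool from outside, world axes, zero at the start; "ft_torque": the same for the moment, N m; "finger_gap": finger opening in m; "finger_force": force on a finger pad.
Only numpy, scipy, OpenCV 4.12 (cv2) and the standard library are available. Lean on these libraries where they do the work, as an engineer would, in place of code of your own. Each camera call takes 0.05 s, during which the arm holds its last target. There are 200 camera calls.

## Task

Sweep the two small screw-cap vials that stand in front of the low three-sided aluminium corral across the worktop with the fingers until both stand completely inside it, then draw the hand away. Only push them: keep them standing on the worktop, never take one between the fingers, lift it or knock it over, and leave everything else on the bench where it is.

Things in the scene. Friction and masses are not known exactly. Their poses are not given: they have to be found in the camera images.
- vial_1_mid (a point): centre of the amber vial with a black cap, loose and standing upright on the worktop: 22 mm in diameter, 46 mm tall (straight-sided up to the cap), this point 23 mm above its base; weighs 11 to 21 g, slides on the worktop when pushed low on its side, topples when pushed near its top. Its z axis is up
- vial_3_mid (a point): centre of the white vial with a white cap, loose and standing upright on the worktop: 22 mm in diameter, 46 mm tall (straight-sided up to the cap), this point 23 mm above its base; weighs 11 to 21 g, slides on the worktop when pushed low on its side, topples when pushed near its top. Its z axis is up
- corral: three-sided bare aluminium fence, blue floor flush with the worktop (no sill), fixed. Origin at worktop height, mid-way between the front ends of the side walls (blue end caps); x points level through the open side inwards (within 17 degrees of world +x), y left of that. Inside 60 mm deep (x 0 to 60), 104 mm wide (y -52 to 52); walls 4 mm thick, 28 mm high
- partition (a point): a point at the top of the left face of the fixed grey partition, 130 mm high, that runs along x on the right of the vials (a black plug sticks 60 mm out of it further back, at x = 0.63); keep the gripper on its left (+y) side. On its other side stand blue canisters 250 mm high: swing across above 300 mm
- sample_cell_1: clear open square cell, 46x46 mm, 56 mm high; a loose bystander, origin at the centre of its underside; leave it alone
- beaker_50: white plastic 50 ml beaker, about 44 mm across, 56 mm high; a loose bystander, origin at the centre of its underside; leave it alone
- petri_dish: clear flat petri dish with lid, 61 mm across, 14 mm high; a loose bystander, origin at the centre of its underside; leave it alone
Things that resemble listed ones, but are neither listed nor needed, are in the scene too. Of the things that look like the part that bears vial_3_mid, the smallest one is meant.

How it is judged:
By the outcome, as a careful person would: the job done as asked, in the order asked, and still so for the second after the job is handed in, with the robot touching nothing.
It also fails if it takes over 51 s, if anything falls off the work surface, if the arm or the gripper's body presses on something with over 40 N, if the wrist force passes 120 N, or if a joint passes its speed limit or range.

## Working session

There is one attempt and no reset: what is moved stays moved. The work goes in short steps, Python scripts to look and compute and a tool call to move; the robot and the scene stay as the last step left them, time stands still between calls to the robot, and variables do not carry over. Pictures are saved under pics/ and viewed, at most 10 in all, crops included, and the job is handed in when it is done.

Besides the shell and the picture viewer there is one more tool, called as name(argument=value, ...), one argument or row to a line, values as JSON. carry_out: Moves the arm, as the interface text tells. Its arguments: {"type":"object","properties":{"commands":{"type":"array"},"grip_force":{"type":"number"}},"required":["commands"]}

```bash
mkdir -p pics; cat > h.py <<'E'
import numpy as np, cv2
from rig import bot, optics
def pts(cam, depth):
    p=optics.camera_params(cam); T=np.array(p["T"])
    v,u=np.mgrid[0:480,0:640]
    X=np.stack([(u-p["cx"])/p["fx"]*depth,-(v-p["cy"])/p["fy"]*depth,-depth,np.ones_like(depth)],-1)
    W=(X@T.T)[...,:3]; W[depth==0]=np.nan
    return W
def save(n,im): cv2.imwrite("pics/"+n,im[...,::-1])
E
python3 - <<'E'
from h import *
for c in ["top","scene"]:
    im,d=optics.snapshot(c); save(c+"0.png",im); W=pts(c,d)
    p=optics.camera_params(c); print(c,{k:v for k,v in p.items() if k!='T'},np.round(p["T"],3).tolist())
    for l in ["vial_1_mid","vial_3_mid","corral","sample_cell_1","beaker_50","petri_dish"]:
        for r in optics.regions_of(l,c):
            P=W[r["region"]]; P=P[~np.isnan(P[:,0])]
            if len(P): print(l,round(r["conf"],2),np.round(r["rect"]),np.round(np.nanpercentile(P,[2,50,98],axis=0),3).tolist())
print(bot.get_obs())
E
```

```text
top {'fx': 461.434370857952, 'fy': 461.434370857952, 'cx': 319.6913999520462, 'cy': 244.5427109575367} [[-0.018, 0.985, -0.174, 0.288], [-1.0, -0.021, -0.02, 0.428], [-0.023, 0.173, 0.985, 0.944], [0.0, 0.0, 0.0, 1.0]]
vial_1_mid 0.59 [342. 288. 353. 301.] [[0.336, 0.383, -0.002], [0.345, 0.393, 0.045], [0.356, 0.403, 0.048]]
vial_3_mid 0.75 [370. 318. 390. 334.] [[0.275, 0.323, 0.012], [0.288, 0.338, 0.065], [0.303, 0.351, 0.068]]
vial_3_mid 0.56 [308. 302. 322. 319.] [[0.303, 0.444, 0.033], [0.316, 0.458, 0.065], [0.331, 0.472, 0.068]]
corral 0.8 [325. 173. 388. 221.] [[0.511, 0.314, -0.003], [0.555, 0.369, 0.001], [0.596, 0.426, 0.029]]
sample_cell_1 0.64 [264. 259. 299. 290.] [[0.36, 0.495, -0.002], [0.387, 0.523, 0.033], [0.416, 0.553, 0.057]]
sample_cell_1 0.56 [325. 173. 385. 220.] [[0.513, 0.315, -0.003], [0.555, 0.369, 0.001], [0.595, 0.428, 0.029]]
sample_cell_1 0.23 [247. 179. 272. 206.] [[0.544, 0.546, -0.001], [0.57, 0.568, 0.026], [0.583, 0.586, 0.056]]
beaker_50 0.56 [250. 178. 273. 204.] [[0.544, 0.546, -0.002], [0.57, 0.568, 0.026], [0.584, 0.586, 0.057]]
petri_dish 
[... 1425 characters left out ...]
 1.59410587e+00,  3.58538416e-01,  1.19007529e-02,  2.96229740e-06,
       -1.22408375e+00, -2.88080909e-01]), 'joint_velocities': array([-1.43514749e-04, -4.92409863e-04,  5.00391221e-04, -5.28427588e-04,
        1.64226763e-03, -2.84975654e-05]), 'effort': array([ 1.00979560e-03, -5.82759404e+01,  2.93611461e+01,  6.93996280e+00,
       -5.22594200e-04,  1.55924630e-05]), 'tcp_pos': array([0.17666534, 0.651453  , 0.23134296]), 'tcp_rot': array([-3.72221984e-05,  9.91249872e-01, -1.31998827e-01, -4.43251711e-06]), 'wrist_force': array([-1.04798909,  0.77565136, -0.39432695]), 'ft_torque': array([ 0.02270645,  0.02941169, -0.04826221]), 'finger_force': 0.0, 'finger_gap': 0.08514476312019904}
```

```bash
python3 - <<'E'
import cv2
a=cv2.imread("pics/top0.png")[140:380,180:460]; b=cv2.imread("pics/scene0.png")[180:380,230:470]
cv2.imwrite("pics/t1.png",cv2.resize(a,(700,600),interpolation=2)); cv2.imwrite("pics/s1.png",cv2.resize(b,(720,600),interpolation=2))
E
```

```text
(no output)
```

View pics/t1.png

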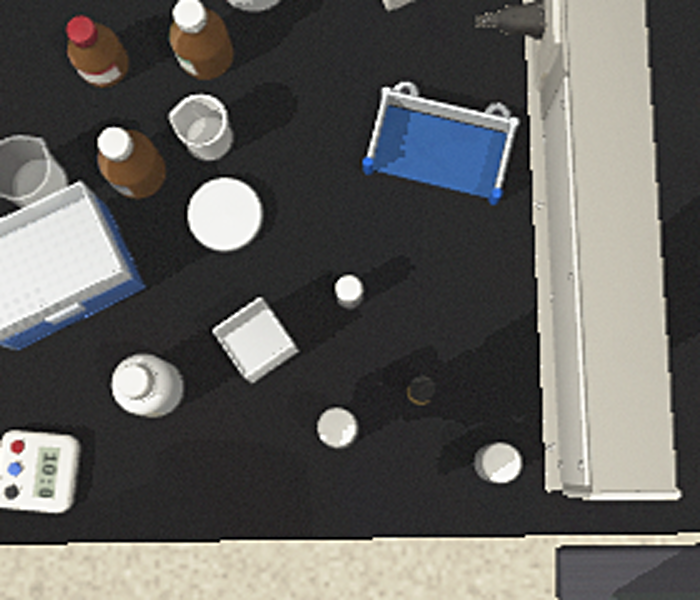

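View pics/s1.png

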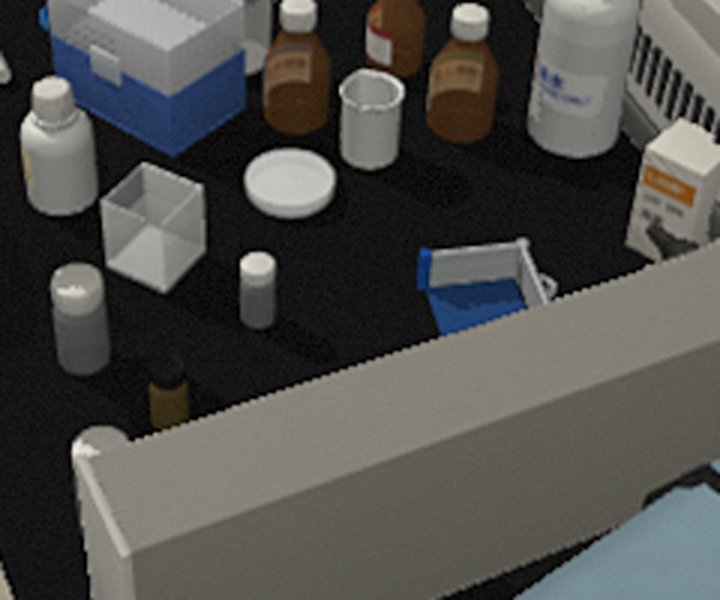

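View pics/top0.png

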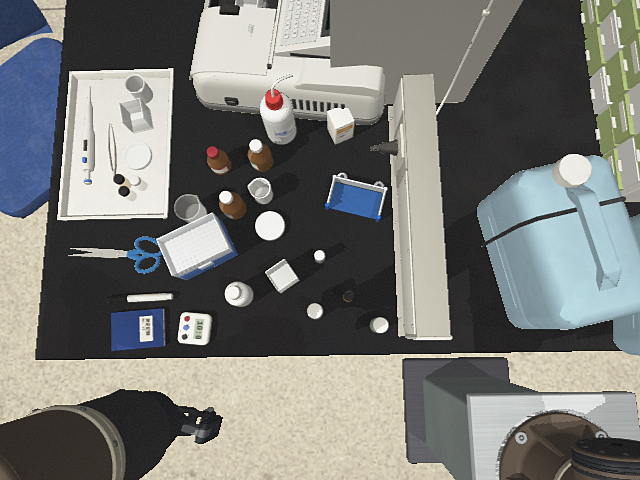

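Candidates for the white vial, in full-frame top pixels: (319,256), (315,311) and (379,325). The last two measure 68 mm tall. The one at (319,256) measures 47 mm and shows as the smallest in both enlarged crops, so it is the one meant. The amber, black-capped vial is at (348,296), and the corral is at (325–388, 173–221), opening towards the robot. Next I'll measure these exactly.

```bash
python3 - <<'E'
from h import *
im,d=optics.snapshot("top"); W=pts("top",d)
def top(u0,v0,r,zmin,zmax):
    w=W[v0-r:v0+r,u0-r:u0+r].reshape(-1,3); w=w[(w[:,2]>zmin)&(w[:,2]<zmax)]
    (c,rad)=cv2.minEnclosingCircle(w[:,:2].astype(np.float32)*1000); print(len(w),np.round(c,1),round(rad,1),np.round(np.median(w,0)*1000,1),np.round((w.min(0)+w.max(0))*500,1))
for a in [(319,256,14,.040,.055),(348,296,12,.040,.055),(315,311,14,.06,.075),(379,325,14,.06,.075)]: top(*a)
# floor blue & end caps
hsv=cv2.cvtColor(im,cv2.COLOR_RGB2HSV); m=np.zeros((480,640),bool); m[165:228,315:395]=1
b=m&(hsv[...,0]>95)&(hsv[...,0]<125)&(hsv[...,1]>120)
z=W[...,2]
fl=W[b&(abs(z)<.006)][:,:2]*1000
print("floor",cv2.minAreaRect(fl.astype(np.float32)),cv2.boxPoints(cv2.minAreaRect(fl.astype(np.float32))).round(0).tolist())
wl=W[m&(z>.022)&(z<.034)][:,:2]*1000
wl=wl[wl[:,1]>300]
print("walls",len(wl),cv2.minAreaRect(wl.astype(np.float32)),cv2.boxPoints(cv2.minAreaRect(wl.astype(np.float32))).round(0).tolist())
cp=W[b&(z>.02)&(z<.036)]*1000; print("caps",cp.round(0).tolist())
for v in [150,190,210,230,260,300,320]:
    row=W[v,380:420]; print(v,[(380+i,*np.round(p*1000).astype(int)) for i,p in enumerate(row) if p[2]>.10][:2])
w=W[100:180,360:405].reshape(-1,3)
k=(w[:,0]>.59)&(w[:,1]>.275)&(w[:,1]<.40)&(w[:,2]>.03)&(w[:,0]<.68); print("plug",np.percentile(w[k],[1,50,99],axis=0).round(3) if k.any() else 0)
E
```

```text
87 [426.1 448.2] 10.1 [425.9 448.   45.5] [426.1 448.1  45.2]
90 [346.6 392.8] 10.2 [346.3 393.1  45.3] [346.3 392.2  45.3]
188 [317.3 458.6] 14.4 [317.8 458.8  65.1] [317.2 458.9  65.2]
193 [288.9 335.6] 14.5 [288.2 336.   65. ] [288.9 335.6  65.3]
floor ((552.3023681640625, 364.1208190917969), (125.602783203125, 79.4288558959961), 75.23582458496094) [[498.0, 314.0], [575.0, 293.0], [607.0, 415.0], [530.0, 435.0]]
walls 280 ((548.1751708984375, 371.05059814453125), (115.72917175292969, 68.70272064208984), 74.80305480957031) [[500.0, 324.0], [566.0, 306.0], [596.0, 418.0], [530.0, 436.0]]
caps [[536.0, 434.0, 27.0], [536.0, 432.0, 27.0], [536.0, 430.0, 27.0], [535.0, 428.0, 29.0], [532.0, 434.0, 33.0], [534.0, 432.0, 28.0], [533.0, 430.0, 31.0], [533.0, 428.0, 30.0], [532.0, 434.0, 27.0], [532.0, 432.0, 28.0], [531.0, 430.0, 31.0], [531.0, 428.0, 30.0], [530.0, 432.0, 27.0], [530.0, 430.0, 25.0], [531.0, 428.0, 23.0], [508.0, 329.0, 28.0], [508.0, 327.0, 29.0], [508.0, 325.0, 29.0], [506.0, 329.0, 29.0], [506.0, 327.0, 27.0], [506.0, 325.0, 29.0], [506.0, 323.0, 30.0], [505.0, 331.0,
[... 359 characters left out ...]
5), np.int64(284), np.int64(110)), (406, np.int64(533), np.int64(284), np.int64(118))]
210 [(406, np.int64(498), np.int64(283), np.int64(107)), (407, np.int64(495), np.int64(283), np.int64(116))]
230 [(407, np.int64(460), np.int64(283), np.int64(106)), (408, np.int64(457), np.int64(284), np.int64(118))]
260 [(408, np.int64(404), np.int64(284), np.int64(101)), (409, np.int64(403), np.int64(284), np.int64(113))]
300 [(411, np.int64(331), np.int64(284), np.int64(111)), (412, np.int64(330), np.int64(284), np.int64(123))]
320 [(412, np.int64(296), np.int64(284), np.int64(110)), (413, np.int64(296), np.int64(283), np.int64(119))]
plug [[0.592 0.282 0.037]
 [0.626 0.291 0.095]
 [0.678 0.342 0.126]]
```

carry_out(
  commands=[
    [12,[27,-50,0],0],
    [12,[54,-100,0],0],
    [12,[82,-150,0],0],
    [12,[110,-200,0],0],
    [12,[137,-250,0],0],
    [12,[137,-250,-40],0],
    [12,[137,-250,-80],0],
    [12,[137,-250,-120],0],
    [12,[137,-250,-120],0],
    [12,[137,-250,-120],0],
    [12,[137,-250,-120],0],
  ],
)

```text
clock: 2.12
tcp_pos: [0.3141, 0.4027, 0.1131]
tcp_rot: [-0.001, 0.991, -0.132, 0.0]
wrist_force: [-0.8, -0.2, -0.7]
finger_gap: 0.0119
finger_force: 0.0
```

carry_out(
  commands=[
    [12,[0,-1,-30],0],
    [12,[0,-1,-60],0],
    [12,[0,-1,-85],0],
    [12,[0,-1,-95],0],
    [12,[0,-1,-103],0],
    [12,[0,-1,-103],0],
    [12,[0,-1,-103],0],
  ],
)

```text
clock: 3.0
tcp_pos: [0.3139, 0.401, 0.0091]
tcp_rot: [-0.001, 0.991, -0.132, 0.0]
wrist_force: [0.2, 0.2, -0.1]
finger_gap: 0.0116
finger_force: 0.0
```

```bash
python3 - <<'E'
from h import *
a=optics.snapshot("top")[0][150:350,240:440]; b=optics.snapshot("scene")[0][180:380,230:430]
save("c2.png",cv2.resize(np.hstack([a,b]),(800,400),interpolation=2))
o=bot.get_obs(); print(o["tcp_pos"],o["wrist_force"])
E
```

```text
[0.31381324 0.40090519 0.00896536] [-1.14197756 -1.30486222 -0.25628843]
```

View pics/c2.png

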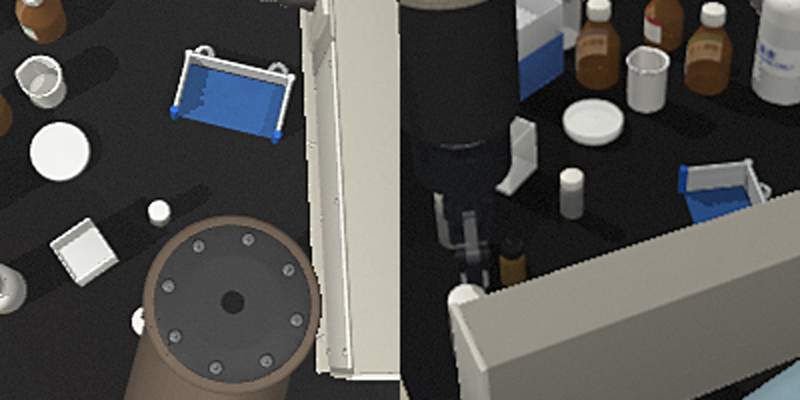

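carry_out(
  commands=[
    [12,[4,-1,0],0],
    [12,[8,-2,0],0],
    [12,[12,-3,0],0],
    [12,[17,-4,0],0],
    [12,[23,-5.5,0],0],
    [12,[30,-7,0],0],
    [12,[38,-8.7,0],0],
    [12,[46,-10.5,0],0],
    [12,[54,-12.2,0],0],
    [12,[62,-14,0],0],
    [12,[70,-15.7,0],0],
    [12,[78,-17.4,0],0],
    [12,[86,-19.2,0],0],
    [12,[94,-20.9,0],0],
    [12,[100,-22.2,0],0],
    [12,[102,-22.6,0],0],
    [12,[102,-22.6,0],0],
  ],
)

```text
clock: 5.22
tcp_pos: [0.4157, 0.3778, 0.0083]
tcp_rot: [0.0, 0.991, -0.132, -0.0]
wrist_force: [-0.4, -0.2, -0.3]
finger_gap: 0.0119
finger_force: 0.0
```

```bash
python3 - <<'E'
from h import *
b,d=optics.snapshot("scene"); W=pts("scene",d); save("c3.png",cv2.resize(b[180:380,230:430],(600,600),interpolation=2))
for r in optics.regions_of("vial_1_mid","scene"):
    P=W[r["region"]]; print(r["conf"],r["rect"],np.nanpercentile(P,[2,50,98],axis=0).round(3).tolist())
o=bot.get_obs(); print(o["tcp_pos"],o["wrist_force"])
E
```

```text
0.47 [344.4, 290.3, 345.8, 301.0] [[0.436, 0.361, 0.032], [0.44, 0.365, 0.043], [0.442, 0.375, 0.047]]
[0.41551158 0.37782421 0.00829606] [-0.11054201 -0.31353752  0.05081726]
```

View pics/c3.png

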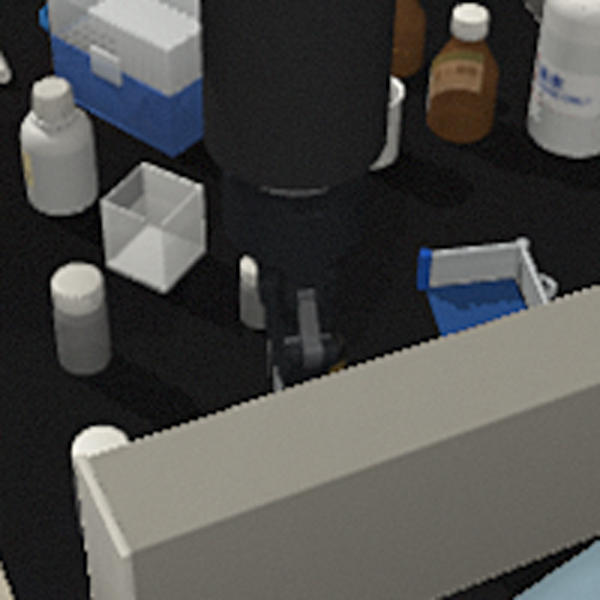

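The amber vial is upright ahead of the fingers, just above the partition edge near crop (335,367). The white vial and the other bystanders have not moved. I'll keep pushing.

carry_out(
  commands=[
    [12,[4,-1,0],0],
    [12,[10,-2.1,0],0],
    [12,[18,-3.8,0],0],
    [12,[26,-5.5,0],0],
    [12,[34,-7.2,0],0],
    [12,[42,-8.9,0],0],
    [12,[50,-10.5,0],0],
    [12,[58,-12.2,0],0],
    [12,[66,-13.9,0],0],
    [12,[74,-15.6,0],0],
    [12,[82,-17.3,0],0],
    [12,[90,-19,0],0],
    [12,[96,-20.2,0],0],
    [12,[100,-21,0],0],
    [12,[102,-21.5,0],0],
    [12,[102,-21.5,0],0],
    [12,[102,-21.5,0],0],
  ],
)

```text
clock: 7.45
tcp_pos: [0.5175, 0.3564, 0.0083]
tcp_rot: [0.0, 0.991, -0.132, -0.0]
wrist_force: [0.1, 0.2, -0.1]
finger_gap: 0.012
finger_force: 0.0
```

carry_out(
  commands=[
    [12,[-4,1,0],0],
    [12,[-15,4,0],0],
    [12,[-35,9.5,0],0],
    [12,[-58,16,0],0],
    [12,[-58,16,40],0],
    [12,[-58,16,90],0],
    [12,[-70,50,110],0],
    [12,[-95,80,110],0],
    [12,[-119,99,110],0],
    [12,[-119,99,110],0],
    [12,[-119,99,110],0],
  ],
)

```text
clock: 8.82
tcp_pos: [0.3978, 0.4553, 0.1183]
tcp_rot: [0.0, 0.991, -0.131, -0.0]
wrist_force: [0.3, 0.7, -0.5]
finger_gap: 0.0122
finger_force: 0.0
```

```bash
python3 - <<'E'
from h import *
a,d=optics.snapshot("top"); W=pts("top",d); b=optics.snapshot("scene")[0]
save("c4.png",cv2.resize(np.hstack([a[150:350,240:440],b[180:380,230:430]]),(800,400),interpolation=2))
w=W[160:225,320:392].reshape(-1,3); w=w[(w[:,2]>.040)&(w[:,2]<.055)&(w[:,1]>.3)]*1000
print(len(w),cv2.minEnclosingCircle(w[:,:2].astype(np.float32)))
o=bot.get_obs(); print(o["tcp_pos"],o["wrist_force"])
E
```

```text
84 ((537.7091064453125, 351.6554870605469), 10.622238159179688)
[0.39854597 0.45489999 0.11825424] [-0.59366062 -0.43178505 -0.31501168]
```

View pics/c4.png

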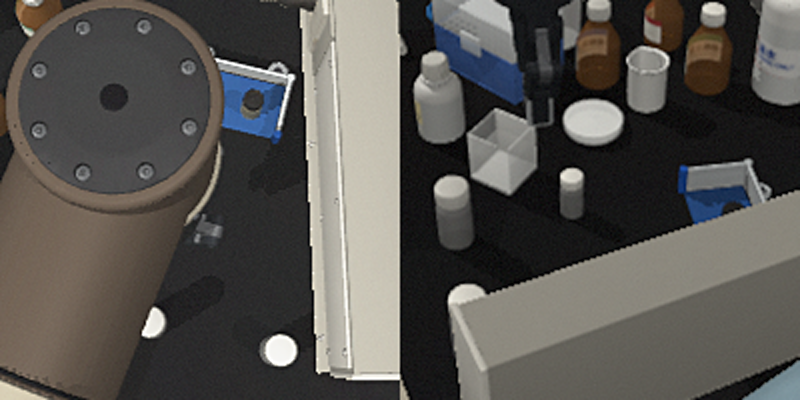

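The amber vial stands inside the corral at (537.7, 351.7) mm, within 1 mm of the plan. The white vial is untouched, at about (571,193) in the right-hand view.

carry_out(
  commands=[
    [12,[0,0,-30],0],
    [12,[0,0,-60],0],
    [12,[0,0,-85],0],
    [12,[0,0,-100],0],
    [12,[0,0,-110],0],
    [12,[0,0,-110],0],
    [12,[0,0,-110],0],
  ],
)

```text
clock: 9.8
tcp_pos: [0.399, 0.4559, 0.0091]
tcp_rot: [-0.001, 0.991, -0.132, 0.0]
wrist_force: [0.9, 0.4, 0.3]
finger_gap: 0.0115
finger_force: 0.0
```

```bash
python3 - <<'E'
from h import *
b,d=optics.snapshot("scene"); W=pts("scene",d)
for l in ["vial_3_mid","sample_cell_1"]:
  for r in optics.regions_of(l,"scene"):
    P=W[r["region"]]; print(l,r["conf"],r["rect"],np.nanpercentile(P,[2,50,98],axis=0).round(3).tolist())
o=bot.get_obs(); print(o["tcp_pos"],o["wrist_force"])
E
```

```text
vial_3_mid 0.9 [248.3, 269.5, 268.1, 303.6] [[0.301, 0.441, 0.004], [0.313, 0.447, 0.044], [0.329, 0.467, 0.067]]
vial_3_mid 0.64 [255.3, 323.6, 272.3, 332.2] [[0.276, 0.33, 0.062], [0.287, 0.338, 0.065], [0.299, 0.349, 0.068]]
vial_3_mid 0.51 [309.1, 263.6, 320.4, 290.8] [[0.414, 0.436, 0.001], [0.422, 0.44, 0.028], [0.434, 0.452, 0.047]]
sample_cell_1 0.7 [262.3, 233.6, 290.4, 274.2] [[0.356, 0.49, 0.002], [0.377, 0.515, 0.034], [0.402, 0.55, 0.056]]
[0.39887217 0.45584046 0.00910246] [0.15997883 0.1186767  0.36633959]
```

carry_out(
  commands=[
    [12,[3,-1,0],0],
    [12,[6,-1.6,0],0],
    [12,[9,-2.4,0],0],
    [12,[14,-4.5,0],0],
    [12,[21,-7.7,0],0],
    [12,[28,-11,0],0],
    [12,[35,-14,0],0],
    [12,[42,-17,0],0],
    [12,[49,-20,0],0],
    [12,[56,-23,0],0],
    [12,[63,-26.2,0],0],
    [12,[70,-29.3,0],0],
    [12,[75,-31.5,0],0],
    [12,[77,-32.4,0],0],
    [12,[77,-32.4,0],0],
  ],
)

```text
clock: 11.82
tcp_pos: [0.4758, 0.4229, 0.0083]
tcp_rot: [-0.0, 0.991, -0.132, 0.0]
wrist_force: [0.7, -0.6, -0.4]
finger_gap: 0.0117
finger_force: 0.0
```

```bash
python3 - <<'E'
from h import *
b,d=optics.snapshot("scene"); W=pts("scene",d); save("c5.png",cv2.resize(b[180:380,230:430],(600,600),interpolation=2))
for r in optics.regions_of("vial_3_mid","scene"):
    P=W[r["region"]]; print(r["conf"],r["rect"],np.nanpercentile(P,[2,50,98],axis=0).round(3).tolist())
o=bot.get_obs(); print(o["tcp_pos"],o["wrist_force"])
E
```

```text
0.67 [245.7, 264.4, 267.5, 302.5] [[0.301, 0.442, 0.004], [0.313, 0.447, 0.044], [0.329, 0.467, 0.067]]
0.6 [353.6, 271.1, 360.3, 288.9] [[0.484, 0.404, 0.001], [0.492, 0.407, 0.017], [0.501, 0.411, 0.037]]
0.47 [255.8, 323.3, 274.6, 332.3] [[0.264, 0.279, 0.063], [0.287, 0.338, 0.065], [0.299, 0.347, 0.129]]
[0.47554074 0.42297562 0.00827911] [ 0.44809343  0.1782022  -0.60839948]
```

View pics/c5.png

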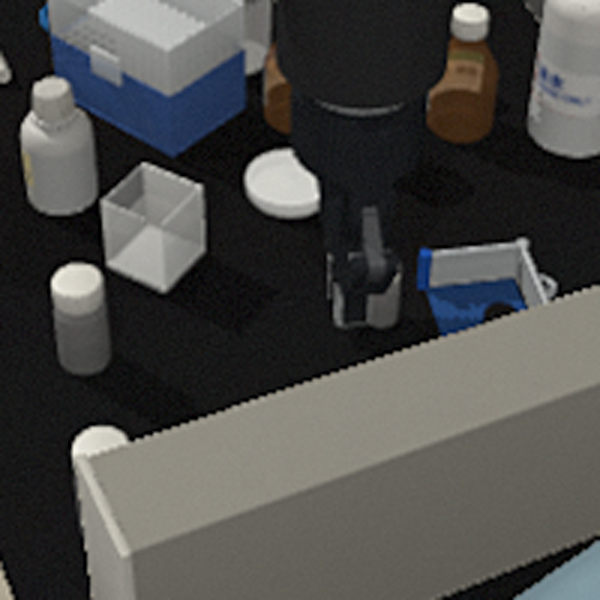

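The white vial is upright against the fingers at crop (390,295), and the amber vial is still in place in the corral. One more push finishes it.

carry_out(
  commands=[
    [12,[3,-1.3,0],0],
    [12,[8,-3.6,0],0],
    [12,[15,-6.8,0],0],
    [12,[22,-10,0],0],
    [12,[29,-13.2,0],0],
    [12,[36,-16.3,0],0],
    [12,[43,-19.3,0],0],
    [12,[49,-21.7,0],0],
    [12,[53,-23.2,0],0],
    [12,[55.5,-24,0],0],
    [12,[55.5,-24,0],0],
    [12,[55.5,-24,0],0],
  ],
)

```text
clock: 13.42
tcp_pos: [0.531, 0.399, 0.0083]
tcp_rot: [0.0, 0.991, -0.132, -0.0]
wrist_force: [0.1, -0.6, -0.7]
finger_gap: 0.012
finger_force: 0.0
```

carry_out(
  commands=[
    [12,[-4,1,0],0],
    [12,[-15,4,0],0],
    [12,[-35,9.5,0],0],
    [12,[-58,16,0],0],
    [12,[-58,16,40],0],
    [12,[-58,16,90],0],
    [12,[-58,16,150],0],
    [12,[-100,40,170],0],
    [12,[-150,65,170],0],
    [12,[-190,100,170],0],
    [12,[-220,140,170],0],
    [12,[-220,140,170],0],
    [12,[-220,140,170],0],
    [12,[-220,140,170],0],
  ],
)

```text
clock: 15.18
tcp_pos: [0.3112, 0.5382, 0.1783]
tcp_rot: [0.0, 0.991, -0.132, -0.0]
wrist_force: [0.5, -0.5, 0.3]
finger_gap: 0.0123
finger_force: 0.0
```

```bash
python3 - <<'E'
from h import *
a,d=optics.snapshot("top"); W=pts("top",d); b=optics.snapshot("scene")[0]
save("c6.png",cv2.resize(np.hstack([a[150:350,240:440],b[180:380,230:430]]),(800,400),interpolation=2))
w=W[160:225,315:392].reshape(-1,3); w=w[(w[:,2]>.040)&(w[:,2]<.055)&(w[:,1]>.3)]*1000
R=np.array([[.965,-.263],[.263,.965]])
for k in (w[:,1]<372,w[:,1]>=372):
    c,r=cv2.minEnclosingCircle(w[k][:,:2].astype(np.float32)); print(k.sum(),c,r,"corral",R@(np.array(c)-[516,379.5]))
o=bot.get_obs(); print(o["tcp_pos"],o["wrist_force"],o["clock"])
E
```

```text
83 (537.3245239257812, 351.5556640625) 10.574981689453125 corral [ 27.92752594 -21.35793439]
82 (550.4014282226562, 394.45050048828125) 10.212292671203613 corral [29.26539661 23.47480859]
[0.31163564 0.53826295 0.17840762] [-0.10805133  0.15507915  1.20825815] 15.275
```

View pics/c6.png

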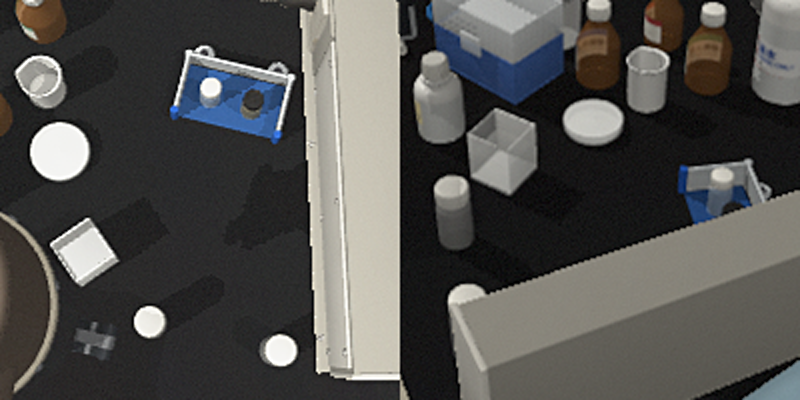

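Both vials stand upright fully inside the corral, at crop (210,92) and (253,102). The bystanders have not moved and the hand is clear, so I'm handing the job in.

```bash
python3 -c "
from rig import bot; print(bot.job_done())"
```

```text
the job is handed in; nothing more can be done
None
```

Both vials were pushed upright to well inside the corral, the other items look unmoved in the last pictures, and I handed the job in at about 15 s with the hand clear.

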